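# Clamp the marked blank in the drill vise and hover the drill over its punch mark

## Robot

A 6-joint arm with a two-finger parallel gripper is mounted at the origin on the work surface. World frame = base frame: x ahead of the robot, y to its left, z up, the work surface at z = 0. Lengths are in mm, angles in rad, forces in N, time in s.
With the tool pointing down it reaches from about 300 to 775 mm from the base axis. Payload 14.6 kg.
Tool frame: the origin (TCP) lies between the finger pads; the fingertips stand manip.tip_reach ahead of it and the grasp point (between the pads) lies 5 mm behind it (manip.tip_reach is the distance from the TCP to the fingertips, in mm); z points along the fingers, y is the line along which they close (so a half turn about z gives the same grasp; the last joint's range is limited). The gripper opens to 94 mm and grips with 3 to 60 N. Pads are 16 mm wide; open, the fingers measure 119 mm over their backs; the gripper's body (75 mm by 177 mm) begins 78 mm behind the grasp point.
Start: joints at [-1.234, 0.3, 1.521, -0, 1.321, -0.067], TCP at [216.096, -505.759, 219.446] pointing down, gripper open.
Joint ranges: [-3.03, 3.03], [-0.79, 2.21], [0.23, 2.52], [-1.04, 4.18], [0, 3.07], [-2.55, 2.55]. Speed limits (rad/s): [2.22, 2.22, 2.57, 3.14, 3.14, 3.14].

## Interface

Orientations are given as [roll, pitch, yaw] about the fixed x, y, z axes, in that order (R = Rz(yaw) Ry(pitch) Rx(roll)).
In Python, from cell import manip gives the robot as it stands. The module is installed in compiled form; this text tells all that it offers.
- The arm moves only by the shell command python3 -m creep 'ROWS' [FORCE]. ROWS is JSON, a list of rows, each a list of 3 entries, a list of its own where there are three numbers: the opening, from -1 (shut) to 1 (fully open), then the shift along the tool's x, y, z in cm, then the turn about the tool's z in units of 5 degrees (1.0 is 5 degrees). In form: [[grip, [tx, ty, tz], roll], ...]. A call has 1 to 12 rows; each row is the pose to reach, as a shift and turn from the pose commanded when the call began, along the tool's axes at that moment; what a row does not reach only later rows make up. A row lasts 1/10 s, in which the tool goes at most 50 mm and 8.59 degrees, less where a joint would pass 70% of its speed; a pose out of reach is approached as far as the arm can. A call with a gripper value outside its range is refused whole. The fingers move at their own pace and stop on an object; FORCE is the grip in N (left out, the last holds). Time passes only in rows, so rows that repeat a pose let the fingers close. It gives the time, the measured TCP pose, the force, the opening and the grip force at its end, in the units of the state.
- manip.read_state(): the state, without advancing time (a new reading comes with each control period).
- manip.camera(name): name is "scene" or "top"; returns the picture (420x560x3 uint8, red, green, blue); there is no depth.
- manip.camera_params(name): a dict with "fovy" (degrees; the focal length in pixels is half the picture's height over the tangent of half this angle, whatever the lens; pixels are square), "cx", "cy" (the principal point, pixels), "origin" and "attitude" of the camera in the world. Camera axes: x right, y down, z forward; pixel columns grow to the right and rows downward; lengths in mm; the calibration is good to about 2 mm. A picture is of the moment at which its call begins. camera_params takes no time and is no camera call.
- manip.sign_off(): hands the job in; it is judged then, once.
The state is a dict: "clock": time; "joints": joint angles; "qd": joint speeds; "effort": joint torques, N m; "eef_pos": TCP position; "eef_rot": TCP orientation; "wrist_force": force on the tool from outside, world axes, zero at the start; "moment": the same for the moment, N m; "finger_gap": finger opening in mm; "finger_force": force on a finger pad.
Only numpy, scipy, OpenCV 4.12 (cv2) and the standard library are available. Lean on these libraries where they do the work, as an engineer would, in place of code of your own. Each camera call takes 0.05 s, during which the arm holds its last target. There are 200 camera calls.

## Task

Turn the vise's crank clockwise until its jaw has pressed the aluminium block firmly against the fixed jaw, and let go of the handle. Then lift the small cordless drill out of its wooden holder, carry it over the things standing between, and hold it upright with the tip of its bit straight over the punch mark on the block, about 5 mm above it, without the bit ever touching the block. Finish while holding it there, still and not touching, with everything else on the bench left where it stands.

Things in the scene. Friction and masses are not known exactly. Their poses are not given: they have to be found in the camera images.
- vise: blue drill vise on a wooden riser, fixed to the bench, place and yaw vary. Origin: centre of the riser's underside. +x runs along the screw from crank handle to fixed jaw, roughly to world +y (within 0.3 rad). Riser 230 x 140 x 45, base 200 x 100 (136 over lugs), bed under the block at z 63, jaw tops z 103, fixed jaw's gripping face x 66, nut lug x -100 to -80 up to z 100, screw axis y 0, z 83
- fixed_jaw: steel plate 6 x 100 x 36 of the vise's fixed jaw. Origin at the middle of its back face (x 72, y 0, z 84 in the vise's frame); its gripping face, 6 mm nearer the crank, looks to -x
- jaw: the vise's moving jaw, 100 wide, 50 long; axes as the vise's. Origin at the centre of its gripping face (x 7, y 0, z 83 in the vise's frame at crank value 0), which looks to +x. The screw drives it to +x by 6 mm a turn, carrying the crank along, until the block is squeezed between the jaws. Let go, the crank springs back by at most 0.3 rad and stays
- crank (a joint): turn of the crank, rad: 0 = arm straight up, grows clockwise as seen from the handle's end (looking along the vise's +x), which closes the jaw 6 mm a turn. Handle centre from crank_centre, in the vise's frame: y -38 sin(value), z +38 cos(value) mm. Starts at -2 to 2; near 9.4 the block is just gripped, from 9.55 it is firm. Turns at about 4 N at the handle, then rises steeply; 10 N is firm
- crank_centre (a point): the point on the screw's axis level with the middle of the handle's length, 184 mm to -x of the moving jaw's face and moving with the jaw; its axes are the vise's, whatever the crank's turn
- handle_mid (a point): centre of the crank's black handle, a sleeve 19 mm in diameter and 52 long, level along the vise's x axis, 38 mm off the screw's axis. It spins freely on its pin: grip it from above across its length and carry it round the circle, gripper always pointing down with its yaw unchanged. The crank's arm is 28 to 38 mm from this point towards +x; hub radius 12
- block: aluminium block 50 (x, between the jaws) x 100 (y) x 42 high, 0.57 kg, top face blued, lying loose on the vise's bed between the open jaws, its x axis along the vise's within about 2 degrees, 2 to 4 mm short of the fixed jaw. Origin: centre of its underside. Cranking pushes and squares it against the fixed jaw
- mark (a point): the punch mark: dark dot where two bright scribed lines cross inside a scribed 14 mm circle, in the top face of the block (x 0, y +22, z 42 in the block's frame)
- holder: dark wooden block 130 x 90 x 98 high, fixed to the bench but in a different place and yaw each time; origin: centre of its underside. Its bore, at x -15, y 0, is 43 mm wide in the upper 28 mm and 28 mm below, and the drill stands in it nose down; four small spare points stand 9 mm out of the top at x +48
- drill: cordless rotary drill, 162 long, about 0.45 kg, upright, nose down, in the holder. Origin: tip of its bit; z up along its axis. Bit 3.2 mm in diameter to z 28, collet and nose up to z 62 (at most 23 in diameter), then a round body 40 in diameter, z 62 to 162 (black, teal, black). In the holder the tip is 8 mm above the bench, the body shows from 98 to 170; 95 mm of straight lift frees it
- bit_tip (a point): the tip of the drill's bit (the drill's origin)
- glue: cream glue bottle with an orange cap, 60 in diameter, 145 high; one of three vessels that stand in a row between vise and holder; origin under its centre
- tin: brown tin, 74 in diameter, 105 high, in the same row; origin under its centre
- screws: jar of screws with a black cap, 68 in diameter, 95 high, in the same row; origin under its centre
- tape: yellow-green tape measure, 70 x 40 x 66 high; origin under its centre
- hammer: hammer lying on the bench
- screwdriver: red screwdriver lying on the bench
- pencils: round aluminium pot of pencils and pens, 80 in diameter, 180 high in all; origin under its centre
Mind the look-alikes: they are no part of the job. Leave any blue or green look-alike of the drill alone.

How it is judged (in metres and radians):
On the way, in this order (a step that is already met when the one before it is completed fails the run):
1. the block is squeezed firmly between the vise's jaws (over 40 N) and the crank has been let go (contact force between each of jaw, fixed_jaw and block above 40 N and contact force between the fingers and jaw below 0.05 N), for 0.2 s.
2. the drill is lifted out of its holder in the fingers (z of bit_tip in the frame of holder above 0.1 m and contact force between drill and holder below 0.05 N and contact force between the fingers and drill above 1 N), for 0.1 s.
At the end, for the whole second after the job is handed in: The gripper holds the drill still and upright (within 5 degrees), its bit's tip within 4 mm sideways of the punch mark and 1.5 to 11 mm above it, touching neither block, vise nor holder; the block lies flat, squeezed between both jaws with more than 40 N (horizontal distance between bit_tip and mark below 0.004 m and z of bit_tip in the frame of mark between 0.0015 and 0.011 m and angle between drill's own z axis and vertical below 0.087 rad and linear speed of drill below 0.02 m/s and contact force between the fingers and drill above 1 N and contact force between drill and block below 0.05 N and contact force between drill and vise below 0.05 N and contact force between drill and holder below 0.05 N and contact force between each of jaw, fixed_jaw and block above 40 N and angle between block's own z axis and vertical below 0.05 rad); the arm keeps its last pose, push and grip.
It fails at once if the drill touches the block (contact force between drill and block above 0.5 N).
It fails at once if something else on the bench is knocked over or shifted by more than 3 cm (distance of any of glue, tin, screws, tape, hammer, screwdriver, pencils from where it was at the start of the episode above 0.03 m or angle between any of glue, tin, screws, tape, pencils's own z axis and vertical above 0.5 rad).
It also fails if it takes over 72 s, if anything falls off the work surface, if the arm or the gripper's body presses on something with over 40 N, if the wrist force passes 120 N, or if a joint passes its speed limit or range.

## Working session

There is one attempt and no reset: what is moved stays moved. The work goes in short steps, Python scripts to look and compute and a shell command to move; the robot and the scene stay as the last step left them, time stands still between calls to the robot, and variables do not carry over. Pictures are saved under pics/ and viewed, at most 10 in all, crops included, and the job is handed in when it is done.

```bash
mkdir -p pics; python3 - <<'E'
from cell import manip
import cv2
for n in("scene","top"):
    im=manip.camera(n); cv2.imwrite(f"pics/{n}0.png",im[:,:,::-1]); print(n,manip.camera_params(n))
print(manip.tip_reach, manip.read_state())
E
```

```text
scene {'fovy': 46.22433051061285, 'cx': 288.3198284564552, 'cy': 212.90863663165786, 'origin': array([1254.87953524, -541.89940988,  956.50356424]), 'attitude': array([-2.32161171,  0.01544099,  0.85873961])}
top {'fovy': 46.46267414775591, 'cx': 277.40235349515166, 'cy': 213.04556285328954, 'origin': array([ 428.28753755,   62.74690921, 1502.24660882]), 'attitude': array([-3.05904160e+00,  9.34931474e-04, -1.58197607e+00])}
14.0 {'clock': 0.1, 'joints': array([-1.23358919e+00,  3.00386730e-01,  1.52152287e+00, -3.82962186e-05,
        1.32072048e+00, -6.66115989e-02]), 'qd': array([-0.0018335 , -0.0002086 , -0.00145782, -0.00049462, -0.00011787,
        0.00094858]), 'effort': array([ 4.68132130e-03, -5.32641757e+01, -3.53284514e+01,  7.10295467e-02,
        2.35006335e-02, -7.90301056e-05]), 'eef_pos': array([ 216.0197587 , -505.5527902 ,  218.95723353]), 'eef_rot': array([-3.14055506e+00, -3.20405302e-05,  4.03828214e-01]), 'wrist_force': array([0.66999081, 0.04238793, 0.73756107]), 'moment': array([0.00486732, 0.02751095, 0.00487782]), 'finger_force': 0.0, 'finger_gap': 93.86828414199606}
```

View pics/scene0.png

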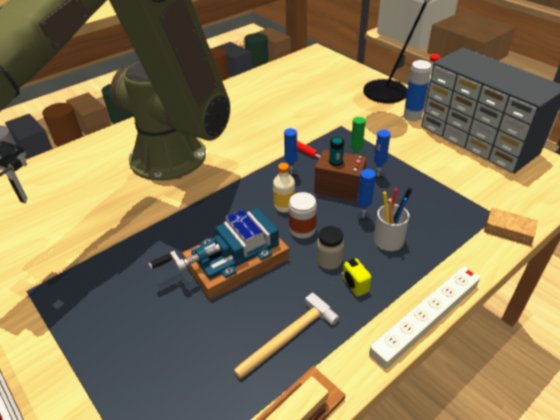

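View pics/top0.png

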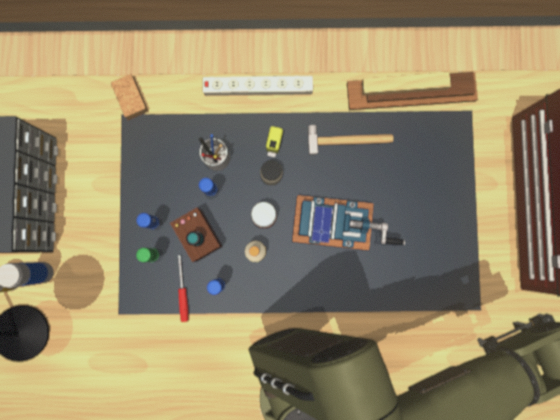

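The scene shows the teal drill in the brown holder at scene (337,152) / top (195,238). The vise is at scene (235,250) / top (333,222), with its black handle at scene (160,260) / top (395,241).

Could be taken for the drill: blue ones at scene (290,145), (382,148) and (367,188), and a green one at (358,135). I choose the teal/black one standing in the holder, and check it in a close crop.

```bash
cat > h.py <<'E'
import numpy as np, cv2
from cell import manip
from scipy.spatial.transform import Rotation as R
def cam(n):
    p=manip.camera_params(n); f=210/np.tan(np.radians(p["fovy"]/2))
    return np.array([[f,0,p["cx"]],[0,f,p["cy"]],[0,0,1]]),R.from_euler("xyz",p["attitude"]).as_matrix(),np.array(p["origin"])
def ray(n,uv):
    K,A,o=cam(n); d=A@np.linalg.solve(K,[uv[0],uv[1],1]); return o,d/np.linalg.norm(d)
def onz(n,uv,z):
    o,d=ray(n,uv); return o+d*(z-o[2])/d[2]
def proj(n,P):
    K,A,o=cam(n); q=K@(A.T@(np.array(P,float)-o)); return q[:2]/q[2]
def tri(a,b):
    o1,d1=ray("scene",a);o2,d2=ray("top",b)
    s=np.linalg.lstsq(np.c_[d1,-d2],o2-o1,rcond=None)[0]
    p,q=o1+d1*s[0],o2+d2*s[1]; return (p+q)/2,np.linalg.norm(p-q)
def crop(im,x,y,w,h,k): return cv2.resize(im[y:y+h,x:x+w],None,fx=k,fy=k,interpolation=cv2.INTER_CUBIC)
E
python3 - <<'E'
from h import *
s=cv2.imread("pics/scene0.png");t=cv2.imread("pics/top0.png")
a=np.vstack([crop(s,145,200,150,100,5)]); cv2.imwrite("pics/vs.png",a)
b=np.vstack([crop(t,285,185,130,70,6)]); cv2.imwrite("pics/vt.png",b)
c=np.hstack([crop(s,305,110,80,100,5),crop(t,165,200,80,100,5)]); cv2.imwrite("pics/hd.png",c)
E
```

```text
(no output)
```

View pics/vs.png

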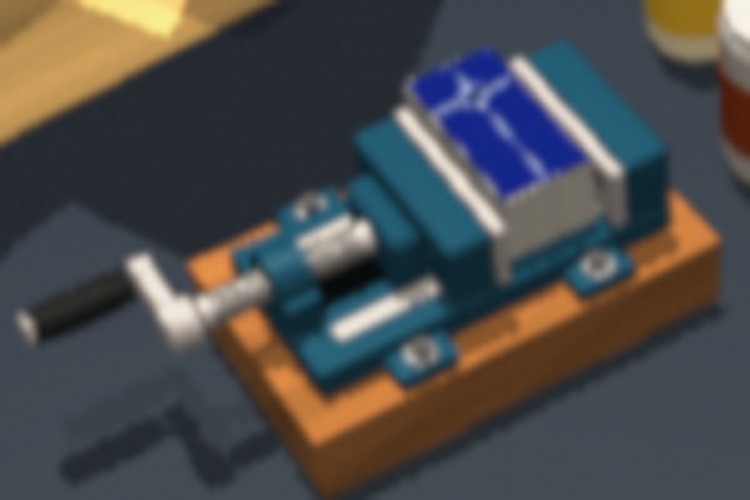

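View pics/vt.png

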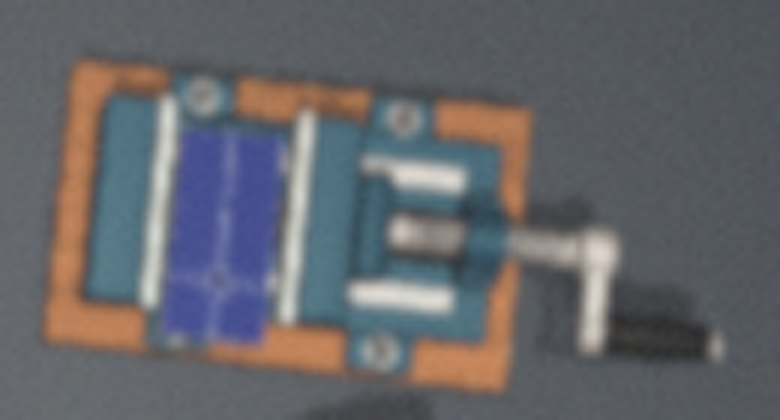

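View pics/hd.png

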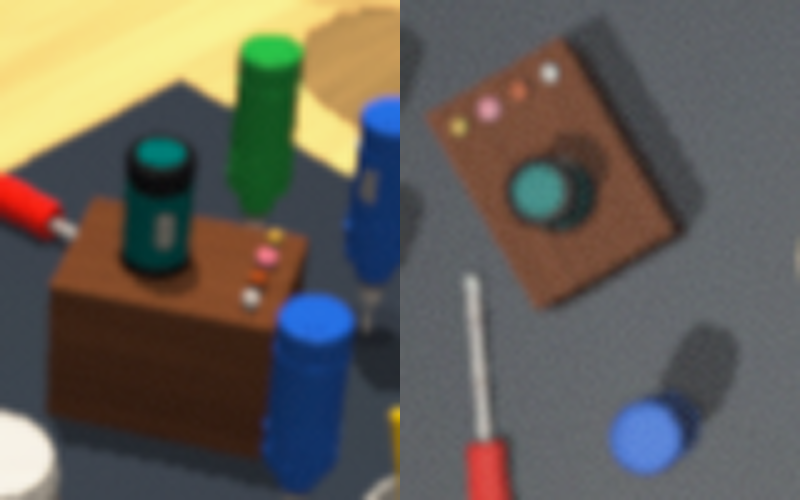

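The crops confirm the choice: the teal drill with the black ring stands in the holder, beside the four spare points. The crank arm points to the robot side (vise +y) and a little up. Now I triangulate the points.

```bash
cat > m1.py <<'E'
from h import *
S=lambda x,y:((x+.5)/5-.5+145,(y+.5)/5-.5+200)
T=lambda x,y:((x+.5)/6-.5+285,(y+.5)/6-.5+185)
HS=lambda x,y:((x+.5)/5-.5+305,(y+.5)/5-.5+110)
HT=lambda x,y:((x+.5)/5-.5+165,(y+.5)/5-.5+200)
np.set_printoptions(precision=1,suppress=True)
for n,a,b in [("handle mid",S(83,303),T(660,341)),("handle free end",S(28,328),T(716,346)),("hub end",S(180,330),T(600,248)),("mark",S(472,96),T(220,281)),
 ("riser +x-y",S(720,238),T(78,62)),("riser -x-y",S(322,445),T(530,105)),("riser -x+y",S(190,262),T(505,390)),("drill top",HS(162,153),HT(140,191)),
 ("holder c1",HS(50,285),HT(142,307)),("holder c2",HS(95,198),HT(27,113)),("holder c3",HS(308,240),HT(163,38)),("holder c4",HS(285,330),HT(282,232))]:
    print(n,*tri(a,b))
c=np.array([onz("top",T(*p),45)[:2] for p in [(78,62),(530,105),(505,390),(45,343)]])
print("riser",c,np.linalg.norm(np.roll(c,-1,0)-c,axis=1),c.mean(0))
for p in (c[0]-c[1],c[3]-c[2]): print("yaw",np.arctan2(p[1],p[0]))
h=np.array([onz("top",HT(*p),98)[:2] for p in [(142,307),(27,113),(163,38),(282,232)]])
print("holder",h,np.linalg.norm(np.roll(h,-1,0)-h,axis=1),h.mean(0))
# other vessels (top centres at their heights)
for n,p,z in [("glue",(255,251),145),("tin",(264,214),105),("screws",(272,171),95),("blue near holder",(215,287),100),("blue2",(207,185),100),("pencils",(213,150),120)]: print(n,onz("top",p,z)[:2])
E
python3 m1.py
```

```text
handle mid [ 460.2 -274.2   83.3] 3.170159184671676
handle free end [ 457.3 -301.4   83.6] 2.3893313209232954
hub end [ 505.1 -247.6   82.3] 1.4547640602857481
mark [489.7 -62.1 105.2] 0.4401682493244104
riser +x-y [603.    2.2  45.9] 1.3287979955666551
riser -x-y [ 578.9 -222.9   45.4] 1.351800424164041
riser -x+y [ 437.2 -206.9   44.4] 1.164634226547582
drill top [473.7 294.7 169.1] 0.553561649303597
holder c1 [399.3 304.5  31.8] 31.08244552608782
holder c2 [484.  312.1 151.9] 114.84125331065691
holder c3 [567.4 293.7 159.2] 26.85623176315221
holder c4 [501.9 276.3  68.4] 137.0000154971482
riser [[ 602.7    1.7]
 [ 578.6 -223.5]
 [ 436.9 -207.3]
 [ 462.7   20.1]] [226.5 142.6 228.8 141.2] [ 520.2 -102.3]
yaw 1.464010347107812
yaw 1.457890223643765
holder [[409.7 305.5]
 [521.5 372. ]
 [564.  293.8]
 [451.6 225.4]] [130.1  88.9 131.6  90.4] [486.7 299.2]
glue [436.  125.9]
tin [541.6 101.2]
screws [667.5  77.1]
blue near holder [335.5 242.4]
blue2 [627.9 265.3]
pencils [726.  245.3]
```

Checks out: mark z is 105.2 (63+42), riser 45, drill top 169, crank axis 83, and the handle is 38 mm to vise +y at crank value about -1.57. Vise yaw is about 1.461. I move above the handle.

```bash
python3 -m creep '[[1,[8,-3,1.7],-1.5],[1,[12,-4.5,2.5],-3],[1,[16,-6,3.5],-4.5],[1,[20,-7.5,4.5],-6],[1,[24,-9,5.5],-7.5],[1,[28,-10.5,6.5],-9],[1,[31.6,-11.6,6.9],-10.6],[1,[31.6,-11.6,6.9],-12.1],[1,[31.6,-11.6,6.9],-12.1],[1,[31.6,-11.6,6.9],-12.1],[1,[31.6,-11.6,6.9],-12.1],[1,[31.6,-11.6,6.9],-12.1]]' 30
python3 - <<'E'
from h import *
for n in("scene","top"): cv2.imwrite(f"pics/{n}1.png",manip.camera(n)[:,:,::-1])
s=cv2.imread("pics/scene1.png");t=cv2.imread("pics/top1.png")
cv2.imwrite("pics/c1.png",np.hstack([crop(s,120,180,100,130,4),crop(t,350,180,100,130,4)]))
print(manip.read_state()["eef_pos"],manip.read_state()["joints"])
E
```

```text
clock: 1.3
eef_pos: [460.7, -275.5, 150.6]
eef_rot: [3.141, 0.0, 1.457]
wrist_force: [-0.1, 0.2, -0.3]
finger_gap: 94.1
finger_force: 0.0
[ 460.80448859 -275.36652124  150.57423425] [-6.06875845e-01  3.37631298e-01  1.63899162e+00  1.38821301e-05
  1.16481611e+00 -4.93801569e-01]
```

View pics/c1.png

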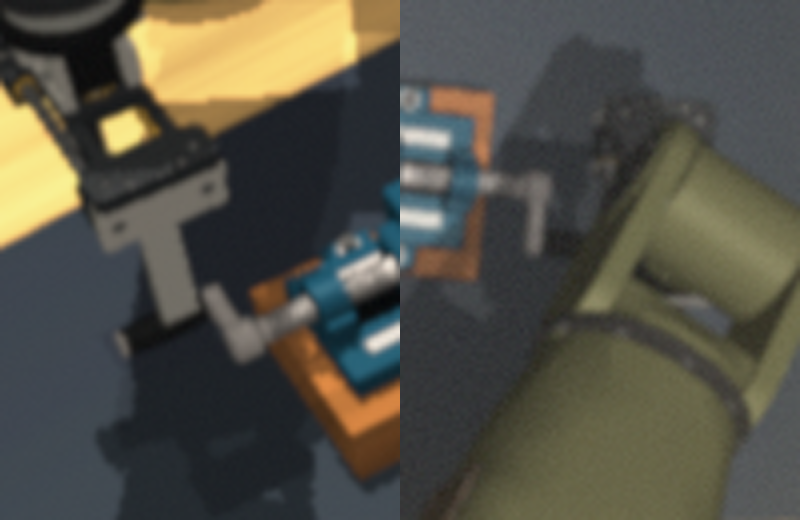

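The gripper stands open over the handle (scene crop: front finger over the black sleeve). I go down and grip.

```bash
python3 -m creep '[[1,[0,0,3],0],[1,[0,0,6],0],[1,[0,0,7.2],0],[1,[0,0,7.2],0],[0,[0,0,7.2],0],[-1,[0,0,7.2],0],[-1,[0,0,7.2],0],[-1,[0,0,7.2],0],[-1,[0,0,7.2],0],[-1,[0,0,7.2],0],[-1,[0,0,7.2],0]]' 30
```

```text
clock: 2.5
eef_pos: [461.1, -274.9, 78.5]
eef_rot: [3.142, 0.0, 1.46]
wrist_force: [-0.9, -0.3, -0.7]
finger_gap: 41.5
finger_force: 0.0
```

```bash
python3 -m creep '[[-1,[0,0,0],0],[-1,[0,0,0],0],[-1,[0,0,0],0],[-1,[0,0,0],0],[-1,[0,0,0],0],[-1,[0,0,0],0],[-1,[0,0,0],0],[-1,[0,0,0],0]]' 30
python3 - <<'E'
import numpy as np
# cumulative shifts from value -1.57, start: tool x=+vise x, ty=-vise y=+38 sin v rel, tz = -z
v0=-1.57
for k in range(0,60):
    v=v0+0.2*k
    print(k,round(v,2),"[%.2f,%.2f,%.2f]"%(.6*(v-v0)/6.283,3.8*(np.sin(v)-np.sin(v0)),-3.8*(np.cos(v)-np.cos(v0))),end="\n" if k%3==2 else " ")
E
```

```text
clock: 3.3
eef_pos: [460.7, -274.9, 78.3]
eef_rot: [-3.141, -0.0, 1.46]
wrist_force: [-4.8, 0.2, 2.0]
finger_gap: 18.1
finger_force: 30.0
0 -1.57 [0.00,0.00,-0.00] 1 -1.37 [0.02,0.08,-0.75] 2 -1.17 [0.04,0.30,-1.48]
3 -0.97 [0.06,0.67,-2.15] 4 -0.77 [0.08,1.15,-2.73] 5 -0.57 [0.10,1.75,-3.20]
6 -0.37 [0.11,2.43,-3.54] 7 -0.17 [0.13,3.16,-3.74] 8 0.03 [0.15,3.91,-3.80]
9 0.23 [0.17,4.67,-3.70] 10 0.43 [0.19,5.38,-3.45] 11 0.63 [0.21,6.04,-3.07]
12 0.83 [0.23,6.60,-2.56] 13 1.03 [0.25,7.06,-1.95] 14 1.23 [0.27,7.38,-1.27]
15 1.43 [0.29,7.56,-0.53] 16 1.63 [0.31,7.59,0.23] 17 1.83 [0.32,7.47,0.98]
18 2.03 [0.34,7.21,1.69] 19 2.23 [0.36,6.80,2.33] 20 2.43 [0.38,6.28,2.88]
21 2.63 [0.40,5.66,3.32] 22 2.83 [0.42,4.96,3.62] 23 3.03 [0.44,4.22,3.78]
24 3.23 [0.46,3.46,3.79] 25 3.43 [0.48,2.72,3.65] 26 3.63 [0.50,2.02,3.36]
27 3.83 [0.52,1.39,2.94] 28 4.03 [0.53,0.85,2.40] 29 4.23 [0.55,0.43,1.77]
30 4.43 [0.57,0.15,1.06] 31 4.63 [0.59,0.01,0.32] 32 4.83 [0.61,0.03,-0.44]
33 5.03 [0.63,0.19,-1.18] 34 5.23 [0.65,0.50,-1.88] 35 5.43 [0.67,0.94,-2.50]
36 5.63 [0.69,1.49,-3.01] 37 5.83 [0.71,2.14,-3.41] 38 6.03 [0.73,2.85,-3.68]
39 6.23 [0.74,3.60,-3.79] 40 6.43 [0.76,4.36,-3.76] 41 6.63 [0.78,5.09,-3.57]
42 6.83 [0.80,5.78,-3.24] 43 7.03 [0.82,6.38,-2.79] 44 7.23 [0.84,6.88,-2.22]
45 7.43 [0.86,7.26,-1.56] 46 7.63 [0.88,7.51,-0.84] 47 7.83 [0.90,7.60,-0.09]
48 8.03 [0.92,7.54,0.67] 49 8.23 [0.94,7.33,1.40] 50 8.43 [0.95,6.99,2.07]
51 8.63 [0.97,6.51,2.66] 52 8.83 [0.99,5.93,3.15] 53 9.03 [1.01,5.26,3.51]
54 9.23 [1.03,4.54,3.73] 55 9.43 [1.05,3.78,3.80] 56 9.63 [1.07,3.03,3.72]
57 9.83 [1.09,2.30,3.50] 58 10.03 [1.11,1.64,3.13] 59 10.23 [1.13,1.06,2.64]
```

```bash
python3 -m creep '[[-1,[0.02,0.08,-0.75],0],[-1,[0.04,0.3,-1.48],0],[-1,[0.06,0.67,-2.15],0],[-1,[0.08,1.15,-2.73],0],[-1,[0.1,1.75,-3.2],0],[-1,[0.11,2.43,-3.54],0],[-1,[0.13,3.16,-3.74],0],[-1,[0.15,3.91,-3.8],0],[-1,[0.15,3.91,-3.8],0]]' 30
```

```text
clock: 4.2
eef_pos: [501.0, -278.2, 116.9]
eef_rot: [3.14, 0.001, 1.46]
wrist_force: [3.6, -2.3, 1.3]
finger_gap: 18.1
finger_force: 30.0
```

```bash
python3 -m creep '[[-1,[0.02,0.76,0.1],0],[-1,[0.04,1.47,0.35],0],[-1,[0.06,2.13,0.73],0],[-1,[0.08,2.69,1.24],0],[-1,[0.1,3.15,1.85],0],[-1,[0.12,3.47,2.53],0],[-1,[0.14,3.65,3.27],0],[-1,[0.16,3.68,4.03],0],[-1,[0.17,3.56,4.78],0],[-1,[0.19,3.3,5.49],0],[-1,[0.21,2.89,6.13],0],[-1,[0.23,2.37,6.68],0]]' 30
```

```text
clock: 5.4
eef_pos: [523.9, -278.6, 50.0]
eef_rot: [3.141, 0.001, 1.459]
wrist_force: [-7.3, -1.7, 11.8]
finger_gap: 18.0
finger_force: 30.0
```

```bash
python3 -m creep '[[-1,[0.02,-0.62,0.44],0],[-1,[0.04,-1.32,0.74],0],[-1,[0.06,-2.06,0.9],0],[-1,[0.08,-2.82,0.91],0],[-1,[0.1,-3.56,0.77],0],[-1,[0.12,-4.26,0.48],0],[-1,[0.14,-4.89,0.06],0],[-1,[0.15,-5.43,-0.48],0],[-1,[0.17,-5.85,-1.11],0],[-1,[0.19,-6.13,-1.82],0],[-1,[0.21,-6.27,-2.56],0],[-1,[0.23,-6.25,-3.32],0]]' 30
```

```text
clock: 6.6
eef_pos: [461.5, -268.7, 83.1]
eef_rot: [-3.14, -0.0, 1.46]
wrist_force: [-1.3, -3.7, -6.2]
finger_gap: 18.4
finger_force: 30.0
```

```bash
python3 -m creep '[[-1,[0.02,0.16,-0.74],0],[-1,[0.04,0.47,-1.44],0],[-1,[0.06,0.91,-2.06],0],[-1,[0.08,1.46,-2.57],0],[-1,[0.1,2.11,-2.97],0],[-1,[0.12,2.82,-3.24],0],[-1,[0.13,3.57,-3.35],0],[-1,[0.15,4.33,-3.32],0],[-1,[0.17,5.06,-3.13],0],[-1,[0.19,5.75,-2.8],0],[-1,[0.21,6.35,-2.35],0],[-1,[0.23,6.85,-1.78],0]]' 30
```

```text
clock: 7.8
eef_pos: [530.3, -274.8, 101.1]
eef_rot: [-3.141, 0.001, 1.46]
wrist_force: [-6.5, -5.9, -0.3]
finger_gap: 18.4
finger_force: 30.0
```

```bash
python3 -m creep '[[-1,[0.02,0.38,0.66],0],[-1,[0.04,0.63,1.38],0],[-1,[0.06,0.72,2.13],0],[-1,[0.08,0.66,2.89],0],[-1,[0.1,0.45,3.62],0],[-1,[0.11,0.11,4.29],0],[-1,[0.13,-0.37,4.88],0],[-1,[0.15,-0.95,5.37],0],[-1,[0.17,-1.62,5.73],0],[-1,[0.19,-2.34,5.95],0],[-1,[0.19,-2.34,5.95],0]]' 30
```

```text
clock: 8.9
eef_pos: [507.2, -270.1, 41.8]
eef_rot: [3.141, 0.001, 1.46]
wrist_force: [-3.2, -5.7, -0.7]
finger_gap: 18.2
finger_force: 30.0
```

```bash
python3 -m creep '[[-1,[0.01,-0.38,0.05],0],[-1,[0.02,-0.76,0.07],0],[-1,[0.03,-1.14,0.05],0],[-1,[0.04,-1.51,-0.01],0],[-1,[0.04,-1.51,-0.01],0],[-1,[0.04,-1.51,-0.01],0]]' 30
```

```text
clock: 9.5
eef_pos: [492.8, -268.0, 41.7]
eef_rot: [3.14, 0.001, 1.46]
wrist_force: [2.0, -5.7, -3.6]
finger_gap: 18.4
finger_force: 30.0
```

```bash
python3 -m creep '[[-1,[0.01,-0.2,-0.05],0],[-1,[0.01,-0.37,-0.1],0],[-1,[0.02,-0.55,-0.16],0],[-1,[0.02,-0.73,-0.22],0],[-1,[0.02,-0.73,-0.22],0],[-1,[0.02,-0.73,-0.22],0]]' 30
```

```text
clock: 10.1
eef_pos: [486.0, -267.1, 43.8]
eef_rot: [3.14, 0.001, 1.46]
wrist_force: [6.0, -7.9, -7.0]
finger_gap: 18.6
finger_force: 30.0
```

```bash
python3 -m creep '[[-1,[0.01,-0.18,-0.08],0],[-1,[0.01,-0.35,-0.17],0],[-1,[0.02,-0.51,-0.27],0],[-1,[0.02,-0.66,-0.37],0],[-1,[0.02,-0.66,-0.37],0],[-1,[0.02,-0.66,-0.37],0]]' 30
```

```text
clock: 10.7
eef_pos: [479.4, -266.2, 47.2]
eef_rot: [3.14, 0.001, 1.46]
wrist_force: [6.3, -9.1, -11.3]
finger_gap: 18.2
finger_force: 30.0
```

```bash
python3 -m creep '[[-1,[0.01,-0.15,-0.11],0],[-1,[0.01,-0.3,-0.23],0],[-1,[0.01,-0.3,-0.23],0],[-1,[0.01,-0.3,-0.23],0]]' 30; python3 -m creep '[[1,[0,0,0],0],[1,[0,0,0],0],[1,[0,0,0],0],[1,[0,0,0],0],[1,[0,0,0],0],[1,[0,0,0],0],[1,[0,0,0],0],[1,[0,0,-3],0],[1,[0,0,-7],0],[1,[0,0,-12],0],[1,[0,0,-17],0],[1,[0,0,-22],0]]' 30
```

```text
clock: 11.1
eef_pos: [476.4, -265.9, 49.4]
eef_rot: [3.14, 0.001, 1.46]
wrist_force: [7.3, -10.0, -12.5]
finger_gap: 18.2
finger_force: 30.0
clock: 12.3
eef_pos: [475.2, -264.9, 271.5]
eef_rot: [-3.141, -0.0, 1.46]
wrist_force: [0.1, 0.3, -0.1]
finger_gap: 94.1
finger_force: 0.0
```

```bash
python3 -m creep '[[1,[5,-0.5,0],0],[1,[10,-1.1,0],0],[1,[15,-1.7,0],0],[1,[20,-2.3,0],0],[1,[25,-2.9,0],0],[1,[30,-3.4,0],0],[1,[35,-4,0],0],[1,[40,-4.6,0],0],[1,[45,-5.1,0],0],[1,[50,-5.7,0],0],[1,[55.6,-6.3,0],0],[1,[55.6,-6.3,0],0]]'
python3 -m creep '[[1,[0,0,0],0],[1,[0,0,0],0],[1,[0,0,0],0]]'
python3 - <<'E'
from h import *
for n in("scene","top"): cv2.imwrite(f"pics/{n}2.png",manip.camera(n)[:,:,::-1])
s=cv2.imread("pics/scene2.png");t=cv2.imread("pics/top2.png")
cv2.imwrite("pics/c2.png",np.hstack([crop(s,205,195,65,100,6),crop(t,300,185,65,100,6)]))
E
```

```text
clock: 13.5
eef_pos: [473.6, 298.2, 268.8]
eef_rot: [-3.14, 0.0, 1.463]
wrist_force: [-0.2, -1.1, 0.1]
finger_gap: 94.1
finger_force: 0.0
clock: 13.8
eef_pos: [475.0, 292.9, 269.7]
eef_rot: [3.141, 0.0, 1.458]
wrist_force: [0.3, -0.0, 0.5]
finger_gap: 93.9
finger_force: 0.0
```

View pics/c2.png

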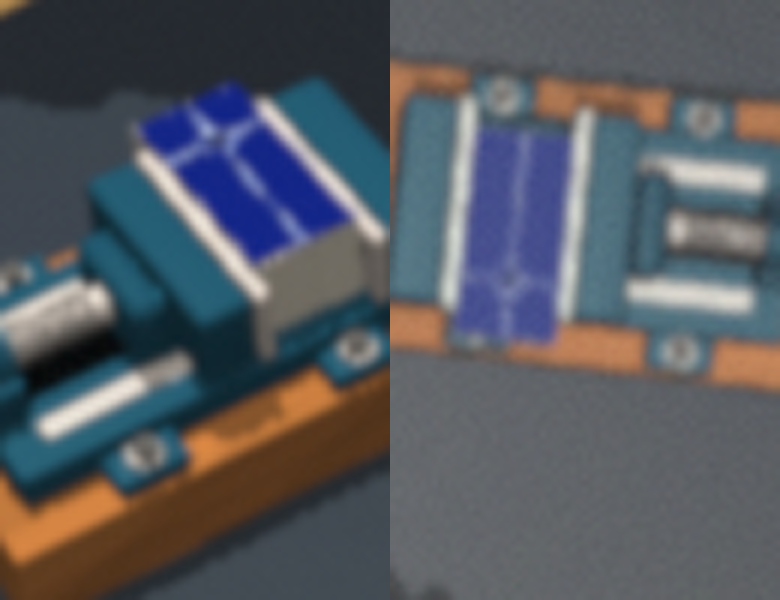

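View pics/scene2.png

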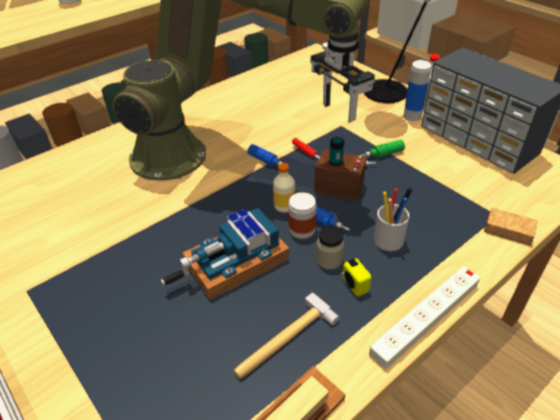

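The block is now clamped with no gap visible at either jaw. The mark is at scene crop (217,140) and top crop (120,279). The look-alikes standing loose have toppled by themselves, well away from the gripper's path, and everything protected still stands. I grasp the drill.

```bash
python3 - <<'E'
from h import *
print("mark",tri((217.5/6-.5+205,140.5/6-.5+195),(120.5/6-.5+300,279.5/6-.5+185)), onz("top",(120.5/6-.5+300,279.5/6-.5+185),105))
t=cv2.imread("pics/top2.png"); cv2.imwrite("pics/c3.png",crop(t,120,110,200,200,3))
E
python3 -m creep '[[1,[0.2,-0.1,3],0],[1,[0.2,-0.1,6],0],[1,[0.2,-0.1,9],0],[1,[0.2,-0.1,11],0],[1,[0.2,-0.1,12.5],0],[1,[0.2,-0.1,14],0],[0,[0.2,-0.1,14],0],[-0.2,[0.2,-0.1,14],0],[-0.2,[0.2,-0.1,14],0],[-0.2,[0.2,-0.1,14],0]]' 30
python3 -m creep '[[-1,[0,0,0],0],[-1,[0,0,0],0],[-1,[0,0,0],0],[-1,[0,0,0],0],[-1,[0,0,0],0],[-1,[0,0,0],0],[-1,[0,0,0],0]]' 30
```

```text
mark (array([490.67769768, -57.25335385, 105.9437415 ]), np.float64(0.42798252963648326)) [490.84149005 -57.15795225 105.        ]
clock: 14.9
eef_pos: [474.2, 296.4, 130.3]
eef_rot: [3.14, -0.001, 1.46]
wrist_force: [-0.5, -0.1, -0.6]
finger_gap: 65.4
finger_force: 0.0
clock: 15.6
eef_pos: [473.9, 296.4, 129.5]
eef_rot: [3.142, -0.0, 1.46]
wrist_force: [-1.5, 0.3, 2.9]
finger_gap: 39.5
finger_force: 30.0
```

View pics/c3.png

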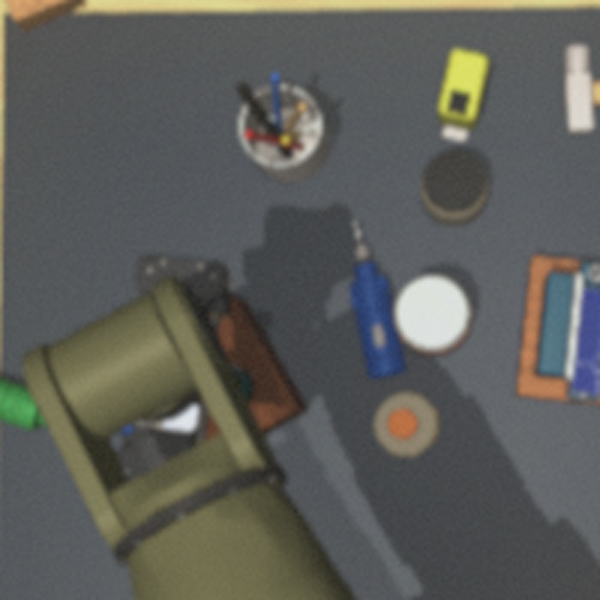

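The picture shows a fallen blue look-alike lying by the tin, and the vessels all upright. The drill is gripped (gap 39.5 on a 40 mm body, 30 N). I lift it straight up.

```bash
python3 -m creep '[[-1,[0,0,-1],0],[-1,[0,0,-2.5],0],[-1,[0,0,-4],0],[-1,[0,0,-5.5],0],[-1,[0,0,-7],0],[-1,[0,0,-8.5],0],[-1,[0,0,-10],0],[-1,[0,0,-11.5],0],[-1,[0,0,-13],0],[-1,[0,0,-15],0],[-1,[0,0,-17],0],[-1,[0,0,-17],0]]' 40
python3 -m creep '[[-1,[0,0,0],0],[-1,[0,0,0],0]]' 40
```

```text
clock: 16.8
eef_pos: [474.3, 296.6, 302.0]
eef_rot: [3.138, -0.002, 1.46]
wrist_force: [0.0, 1.1, -6.1]
finger_gap: 39.6
finger_force: 40.0
clock: 17.0
eef_pos: [473.6, 296.2, 298.0]
eef_rot: [-3.14, 0.001, 1.46]
wrist_force: [0.2, -0.3, -5.8]
finger_gap: 39.4
finger_force: 40.0
```

```bash
python3 -m creep '[[-1,[-2,0.3,0],0],[-1,[-5.5,0.9,0],0],[-1,[-9.5,1.5,0],0],[-1,[-13.5,2.2,0],0],[-1,[-17.5,2.8,0],0],[-1,[-21.5,3.4,0],0],[-1,[-25.5,4.1,0],0],[-1,[-29,4.6,0],0],[-1,[-32,5.1,0],0],[-1,[-34,5.4,0],0],[-1,[-35,5.6,0],0],[-1,[-35,5.6,0],0]]' 40
python3 -m creep '[[-1,[0,0,2],0],[-1,[0,0,3],0],[-1,[0,0,4],0],[-1,[0,0,4],0],[-1,[0,0,4],0],[-1,[0,0,4],0]]' 40
python3 - <<'E'
from h import *
for n in("scene","top"): cv2.imwrite(f"pics/{n}3.png",manip.camera(n)[:,:,::-1])
s=cv2.imread("pics/scene3.png");t=cv2.imread("pics/top3.png")
cv2.imwrite("pics/c4.png",np.hstack([crop(s,200,130,80,120,5),crop(t,285,165,75,120,5)]))
E
```

```text
clock: 18.2
eef_pos: [490.6, -58.3, 298.7]
eef_rot: [-3.14, -0.0, 1.458]
wrist_force: [-0.5, 0.4, -4.7]
finger_gap: 39.5
finger_force: 40.0
clock: 18.8
eef_pos: [491.0, -57.6, 260.1]
eef_rot: [3.141, 0.0, 1.46]
wrist_force: [-0.6, 0.6, -4.5]
finger_gap: 39.4
finger_force: 40.0
```

View pics/c4.png

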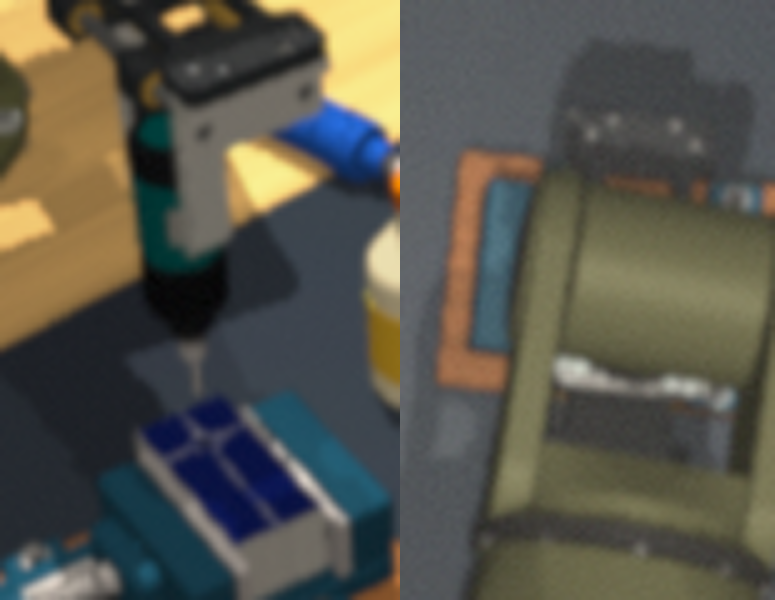

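The scene crop shows the bit's tip at about (200,397), just above the mark at about (203,434); the drill is nearly vertical. The top view is blocked by the wrist. I check numerically against projections.

```bash
python3 - <<'E'
from h import *
f=lambda P:np.round((proj("scene",P)-[200,130]+.5)*5-.5,1)
x,y,zt=491,-57.6,138.6
for h in (0,28,62,100,162): print(h,f((x,y,zt+h)))
print("mark",f((490.8,-57.2,105)),"per +5mm x,y,z at tip",f((x+5,y,zt))-f((x,y,zt)),f((x,y+5,zt))-f((x,y,zt)),f((x,y,zt+5))-f((x,y,zt)))
im=cv2.imread("pics/scene3.png").astype(int); 
# bit: bright-vs-background columns per row
for r in range(196,212):
    g=im[r,232:248].sum(1); print(r,g)
E
```

```text
0 [200.6 394.3]
28 [195.8 351.8]
62 [189.8 298.3]
100 [182.8 235.9]
162 [170.7 127.9]
mark [206.6 443. ] per +5mm x,y,z at tip [6.1 5.1] [ 8.2 -4.6] [-0.8 -7.5]
196 [ 99  92  70  52  48  45  51  53  76 116 157 177 192 202 207 207]
197 [104 107 102  95  92  87  93 106 125 149 174 183 187 204 206 207]
198 [130 148 151 157 170 170 177 185 186 182 180 182 186 197 204 208]
199 [161 168 179 198 231 244 253 252 235 203 183 180 183 193 205 207]
200 [178 180 185 206 249 276 289 284 253 207 186 181 183 186 197 204]
201 [182 179 184 199 230 269 286 279 241 199 184 182 184 184 193 201]
202 [183 182 183 187 204 235 260 260 218 188 183 181 180 183 187 197]
203 [181 184 181 183 188 206 239 253 206 183 184 182 183 181 183 190]
204 [183 179 181 180 185 198 229 256 207 183 183 183 183 184 185 187]
205 [184 184 182 182 183 193 223 252 206 184 183 183 182 183 183 184]
206 [180 184 183 183 186 188 224 252 212 182 185 181 181 182 185 184]
207 [181 183 183 184 184 190 221 250 216 187 181 177 182 184 181 183]
208 [175 184 182 183 183 188 211 231 205 187 174 164 169 177 181 185]
209 [168 181 184 184 182 184 189 201 182 164 155 138 142 161 176 182]
210 [151 175 182 183 185 180 172 160 146 133 124 108 114 134 162 185]
211 [137 164 177 185 186 165 143 124 111 104  98  99  94 115 151 201]
```

Relative to the mark, the tip sits about 1.7 mm to -y (the drill sat 1.7 mm to -y of the gripper when grasped). I correct that and go most of the way down.

```bash
python3 -m creep '[[-1,[0.17,0,0.5],0],[-1,[0.17,0,1],0],[-1,[0.17,0,1.4],0],[-1,[0.17,0,1.7],0],[-1,[0.17,0,1.8],0],[-1,[0.17,0,1.8],0],[-1,[0.17,0,1.8],0],[-1,[0.17,0,1.8],0]]' 40
python3 - <<'E'
from h import *
s=manip.camera("scene"); cv2.imwrite("pics/scene4.png",s[:,:,::-1]); p=manip.read_state()["eef_pos"]; print(p)
im=s.astype(int)
print("mark px",proj("scene",(490.7,-57.2,105.5)),"seen 240.7 217.9; pred tip",proj("scene",p-[0,1.7,122.2]))
for r in range(204,221): print(r,im[r,232:250].sum(1))
E
```

```text
clock: 19.7
eef_pos: [491.0, -56.0, 241.6]
eef_rot: [3.141, 0.0, 1.46]
wrist_force: [0.3, -0.6, -5.1]
finger_gap: 39.8
finger_force: 40.0
[490.99758116 -56.00052802 241.60042635]
mark px [240.87217809 218.03503909] seen 240.7 217.9; pred tip [240.32972007 214.15172351]
204 [182 183 179 180 186 202 210 222 233 231 208 189 182 181 183 184 194 208]
205 [183 181 181 182 200 232 262 275 279 261 220 191 183 182 183 185 195 204]
206 [184 184 184 184 198 232 271 288 285 261 215 189 182 183 182 184 187 196]
207 [182 183 184 183 191 211 243 267 274 238 200 181 182 184 184 185 187 195]
208 [177 183 181 183 184 189 207 240 259 216 175 167 169 177 182 184 183 187]
209 [166 181 183 184 182 183 192 225 249 197 156 134 142 163 177 180 183 184]
210 [151 172 181 185 185 179 181 212 243 181 131 110 113 134 161 185 194 192]
211 [122 152 171 183 189 163 156 195 236 176 112  95  97 112 150 196 232 230]
212 [107 126 145 169 176 149 133 175 217 172 114  91  87 100 133 194 259 280]
213 [110 120 120 135 162 171 147 154 180 151 107  89  89  98 116 174 251 300]
214 [108 113 101 109 143 188 191 159 145 126 104  97  96 113 133 167 229 276]
215 [ 98 103  95  98 123 172 209 209 164 138 125 130 141 157 179 171 184 214]
216 [ 94  99  97  89 102 144 215 256 221 186 180 201 204 194 177 143 130 144]
217 [ 96  92  87  91 100 133 192 230 209 190 207 230 214 180 139 106  98 111]
218 [ 95  94  92 100 116 150 175 177 155 158 190 212 186 136  97  93  94  95]
219 [104  95 112 136 161 185 185 174 147 144 176 199 156 108  97  96  93  92]
220 [147 138 164 192 194 181 162 159 135 127 162 186 148 106  91  97  90  96]
```

```bash
python3 -m creep '[[-1,[0.05,0,0.3],0],[-1,[0.05,0,0.5],0],[-1,[0.05,0,0.7],0],[-1,[0.05,0,0.8],0],[-1,[0.05,0,0.9],0],[-1,[0.05,0,0.9],0],[-1,[0.05,0,0.9],0],[-1,[0.05,0,0.9],0],[-1,[0.05,0,0.9],0],[-1,[0.05,0,0.9],0]]' 40
python3 - <<'E'
from h import *
s=manip.camera("scene"); p=manip.read_state()["eef_pos"]; print(p)
im=s.astype(int)
print("pred tip",proj("scene",p-[0,1.7,122]))
a=cv2.imread("pics/scene2.png").astype(int)
for r in range(208,222): print(r,im[r,235:248].sum(1),a[r,235:248].sum(1))
E
```

```text
clock: 20.75
eef_pos: [491.0, -55.5, 232.5]
eef_rot: [3.142, -0.0, 1.46]
wrist_force: [-0.1, 0.3, -4.7]
finger_gap: 39.3
finger_force: 40.0
[491.01516597 -55.4875742  232.47758327]
pred tip [240.79018532 216.65933942]
208 [184 191 216 262 285 286 272 236 184 167 177 183 184] [128 127 128 128 128 132 144 162 159 149 137 128 130]
209 [184 188 211 251 282 284 252 201 154 142 164 175 182] [128 132 130 129 136 156 189 216 194 175 157 138 130]
210 [184 186 191 213 249 262 214 150 117 115 137 165 184] [139 146 143 145 162 177 199 225 204 187 178 170 179]
211 [187 187 166 162 197 228 187 123  97  99 111 151 197] [177 210 184 177 183 188 197 200 197 190 193 216 282]
212 [169 176 151 124 155 194 178 123  93  93 102 136 196] [218 261 236 203 191 194 193 191 191 190 196 237 354]
213 [134 160 169 146 145 187 186 130  95  89  96 114 168] [227 280 302 270 215 193 190 190 192 191 197 231 344]
214 [108 146 187 189 171 193 200 145 100 101 113 134 164] [212 274 350 360 294 221 198 190 194 202 228 268 328]
215 [100 125 170 210 223 217 218 162 133 144 157 178 169] [199 245 335 408 406 313 246 230 252 283 316 344 331]
216 [ 96 105 144 212 259 238 219 192 199 205 199 176 146] [193 213 288 412 489 413 320 300 357 393 386 348 285]
217 [ 95 101 136 195 233 210 189 205 230 216 178 141 112] [195 207 265 372 439 388 314 337 411 412 353 275 223]
218 [102 119 150 175 176 154 153 190 213 183 135 102  96] [204 237 292 331 328 292 274 329 399 359 273 214 197]
219 [137 161 186 182 175 149 141 175 200 156 107  93  91] [275 315 356 344 316 277 273 337 386 311 222 195 193]
220 [193 196 183 165 159 138 129 162 183 147 111  89  86] [373 377 350 310 289 262 254 314 357 285 216 196 192]
221 [191 171 139 114 116 110 105 130 159 169 139 104  93] [370 337 274 229 227 216 211 255 300 304 270 220 192]
```

```bash
python3 -c "
from cell import manip
print(manip.sign_off())"
```

```text
the job is handed in; nothing more can be done
None
```

I clamped the block firmly (about 14 N at the handle before I let go) and handed in at 20.75 s, holding the drill upright about 5 mm over the punch mark without touching. The loose blue and green look-alikes fell over early in the run, apparently on their own; I saw no protected item shift or tip in the pictures I viewed.

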